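# Push two fresh dishes on their bats up to the stop batten

### The arm

A 6-joint arm with a two-finger parallel gripper is mounted at the origin on the work surface. World frame = base frame: x ahead of the robot, y to its left, z up, the work surface at z = 0. Lengths are in m, angles in rad, forces in N, time in s.
With the tool pointing down it reaches from about 0.35 to 0.775 m from the base axis. Payload 7.3 kg.
Tool frame: the origin (TCP) lies between the finger pads; the fingertips stand 22 mm ahead of it and the grasp point (between the pads) lies 3 mm ahead of it; z points along the fingers, y is the line along which they close (so a half turn about z gives the same grasp; the last joint's range is limited). The gripper opens to 92 mm and grips with 3 to 60 N. Pads are 19 mm wide; open, the fingers measure 130 mm over their backs; the gripper's body (75 mm by 190 mm) begins 47 mm behind the grasp point.
Start: joints at [-1.44, 0.342, 1.524, -0, 1.275, -0.146], TCP at [0.143, -0.505, 0.249] pointing down, gripper open.
Joint ranges: [-2.53, 2.53], [-0.77, 2.02], [0.04, 2.7], [-1, 4.14], [0.28, 2.66], [-3.11, 3.11]. Speed limits (rad/s): [2.57, 2.57, 3.14, 3.14, 3.14, 3.14].

### API

Orientations are given as a rotation vector (axis times angle).
In Python, from bench import manip, eyes, ticket gives the robot as it stands.
- The arm moves only by the tool play_rows, never from a script. Its argument "rows" is a list of rows, each a list of 3 entries, a list of its own where there are three numbers: the shift along the tool's x, y, z in mm, then the turn, a rotation vector about the tool's x, y, z in rad, then the opening, from 0 (shut) to 1 (fully open). In form: [[[tx, ty, tz], [wx, wy, wz], gripper], ...]. A call has 1 to 5 rows; each row shifts and turns the commanded pose from where the row before left it, along the tool's axes as they then stand; what a row does not reach is not made up. A row lasts 1/8 s, in which the tool goes at most 62.5 mm and 10.7 degrees, less where a joint would pass 70% of its speed; a pose out of reach is approached as far as the arm can. A call is refused whole if a number of a shift passes 62.5 or a number of a turn 0.188, either way. A call with a gripper value outside its range is refused whole. The fingers move at their own pace and stop on an object; "force" is the grip in N (left out, the last holds). Time passes only in rows, so rows that do not move let the fingers close. It gives the time, the measured TCP pose, the force, the opening and the grip force at its end, in the units of the state.
- manip.get_obs(): the state, without advancing time (a new reading comes with each control period).
- eyes.snapshot(name): name is "scene" or "side" or "wrist"; returns a dict with "image" (420x560x3 uint8, red, green, blue), "mtx" (3x3 intrinsics, pixels), "R" (3x3) and "t" (3): a world point X has camera coordinates R X + t; the wrist camera has in their place "mount" (4x4, takes a point from camera to tool coordinates, whose origin is the TCP and whose axes are the flange's). Camera axes: x right, y down, z forward; pixel columns grow to the right and rows downward; lengths in m; the calibration is good to about 2 mm. A picture is of the moment at which its call begins: read the wrist's pose just before it. There is no depth.
- ticket.hand_in(): hands the job in; it is judged then, once.
The state is a dict: "clock": time; "qpos": joint angles; "qvel": joint speeds; "effort": joint torques, N m; "tcp_pos": TCP position; "orientation": TCP orientation; "contact_force": force on the tool from outside, world axes, zero at the start; "ft_torque": the same for the moment, N m; "finger_gap": opening from 0.0 (shut) to 1.0 (fully open); "finger_force": force on a finger pad.
Only numpy, scipy, OpenCV 4.12 (cv2) and the standard library are available. Lean on these libraries where they do the work, as an engineer would, in place of code of your own. Each camera call takes 0.05 s, during which the arm holds its last target. There are 200 camera calls.

### The job

Line up the two fresh dishes for drying: push each one by the edge of its white plaster bat, sliding it along the table until the bat touches the wooden batten, centred opposite a blue tab, one bat to each tab (either way round). Push only the bats: do not touch the soft dishes or shake them out of place on their bats, do not lift or tip the bats, and leave the cup, the sponge and the scraper where they are.

Things in the scene. Friction and masses are not known exactly. Their poses are not given: they have to be found in the camera images.
- bat_buff: round white plaster bat (disc) 150 mm across, 18 mm thick, 0.3 to 0.65 kg, lying flat and loose on the table (slides when pushed with about 5 to 13 N); carries the yellow-buff dish. Origin: centre of its underside, on the table; z up
- bat_red: round white plaster bat (disc) 150 mm across, 18 mm thick, 0.3 to 0.65 kg, lying flat and loose on the table (slides when pushed with about 5 to 13 N); carries the red-brown dish. Origin: centre of its underside, on the table; z up
- dish_buff: freshly thrown, soft yellow-buff round dish, 116 mm across the rim, 72 mm foot, 28 mm high, 0.25 kg, standing loose and centred on its bat, so the bat sticks out 17 mm all round beyond the rim; its top is 46 mm above the table. Origin: centre of its underside. Not to be touched
- dish_red: freshly thrown, soft red-brown round dish, 116 mm across the rim, 72 mm foot, 28 mm high, 0.25 kg, standing loose and centred on its bat, so the bat sticks out 17 mm all round beyond the rim; its top is 46 mm above the table. Origin: centre of its underside. Not to be touched
- batten: pale wooden stop batten fixed to the table on the side away from the robot, 600 mm long, 30 mm deep, 20 mm high, its length roughly across the robot's view (own y axis along it, own x axis across it, pointing away from the robot). Origin: centre of its underside; the face the bats come to rest against is 15 mm before it (own x = -0.015), so a bat touching it has its centre at own x = -0.090
- tab_a: blue index tab, 14 mm wide along the batten, 30 mm deep, 4 mm thick, fixed on top of the batten; either tab may take either bat. Origin: centre of its underside, on the batten's top (20 mm above the table); axes parallel to the batten's
- tab_b: blue index tab, 14 mm wide along the batten, 30 mm deep, 4 mm thick, fixed on top of the batten; either tab may take either bat. Origin: centre of its underside, on the batten's top (20 mm above the table); axes parallel to the batten's
- cup: small blue glazed cup, 44 mm across, 50 mm high, standing loose before the batten between the two tabs. Origin: centre of its underside. To be left alone
- sponge: yellow sponge block 75 x 55 x 35 mm, loose on the table to one side. Origin: centre of its underside. To be left alone
- scraper: scraper, 190 mm long spatula with dark wooden handle, lying loose on the table to one side along its own x axis, handle at -x, at most about 30 mm high. Origin: near its middle, on the table. To be left alone
Things that resemble listed ones, but are neither listed nor needed, are in the scene too. Leave any green, orange or turquoise look-alike of the bat_red alone.

How it is judged:
By the outcome, as a careful person would: the job done as asked, in the order asked, and still so for the second after the job is handed in, with the robot touching nothing.
It also fails if it takes over 72 s, if anything falls off the work surface, if the arm or the gripper's body presses on something with over 40 N, if the wrist force passes 120 N, or if a joint passes its speed limit or range.

## Working session

There is one attempt and no reset: what is moved stays moved. The work goes in short steps, Python scripts to look and compute and a tool call to move; the robot and the scene stay as the last step left them, time stands still between calls to the robot, and variables do not carry over. Pictures are saved under pics/ and viewed, at most 10 in all, crops included, and the job is handed in when it is done.

Besides the shell and the picture viewer there is one more tool, called after ">>>" as name(argument=value, ...) on one line, values as JSON. play_rows: Moves the arm, as the interface text tells. Its arguments: {"type":"object","properties":{"rows":{"type":"array","items":{"type":"array"}},"force":{"type":"number"}},"required":["rows"]}

```bash
mkdir -p pics; cat > h.py <<'E'
import numpy as np, cv2
from bench import manip, eyes, ticket
def snap(name,fn):
    s=eyes.snapshot(name); cv2.imwrite(fn,s["image"][:,:,::-1]); return s
def ray(s,u,v,z):
    K,R,t=map(np.array,(s["mtx"],s["R"],s["t"]))
    d=R.T@np.linalg.inv(K)@[u,v,1]; c=-R.T@t
    return c+d*(z-c[2])/d[2]
def proj(s,X):
    K,R,t=map(np.array,(s["mtx"],s["R"],s["t"])); p=K@(R@np.array(X)+t); return p[:2]/p[2]
E
python3 - <<'E'
from h import *
a=snap("scene","pics/scene.png"); b=snap("side","pics/side.png")
for s in(a,b): print(-np.array(s["R"]).T@s["t"])
o=manip.get_obs(); print(o["tcp_pos"],o["orientation"],o["clock"])
E
```

```text
[ 1.04738992 -0.8399914   0.75250865]
[-0.0187653   0.67960468  0.60219167]
[ 0.14345582 -0.50466913  0.24813653] [-3.11019791e+00 -4.33258819e-01 -4.55647957e-05] 0.1
```

View pics/scene.png

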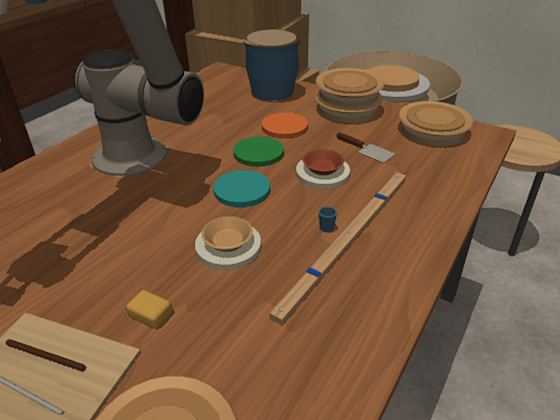

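View pics/side.png

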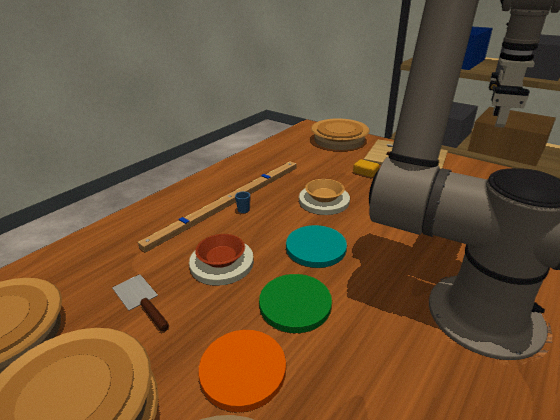

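The scene view shows the white bats with dishes at (228,245) for buff and (322,172) for red. The flat orange (285,125), green (259,151) and turquoise (242,188) discs are decoys. The tabs are at (314,272) and (381,197), the cup at (328,219), the scraper at (365,147) and the sponge at (150,309). I'll check this in one close crop and measure.

```bash
python3 - <<'E'
from h import *
im=cv2.imread("pics/scene.png")[130:330,180:420]
cv2.imwrite("pics/c1.png",cv2.resize(im,None,fx=3,fy=3,interpolation=cv2.INTER_CUBIC))
im=cv2.imread("pics/side.png")[150:300,100:360]
cv2.imwrite("pics/c2.png",cv2.resize(im,None,fx=3,fy=3,interpolation=cv2.INTER_CUBIC))
E
```

```text
(no output)
```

View pics/c1.png

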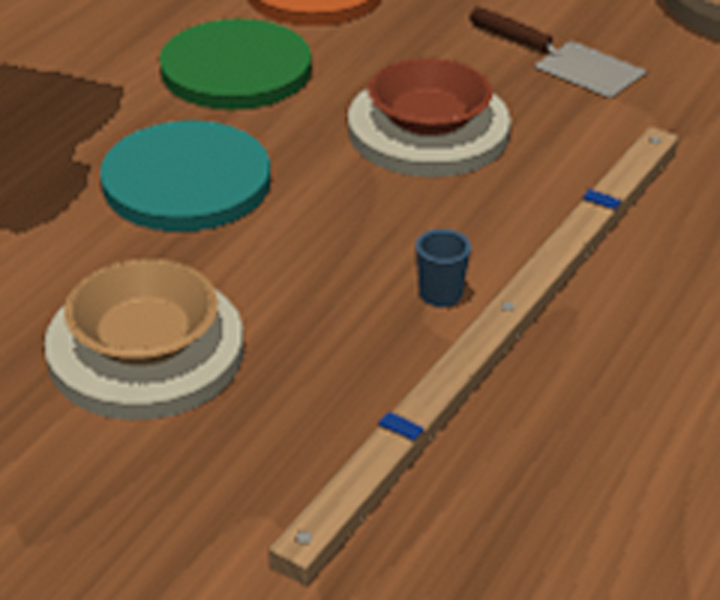

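View pics/c2.png

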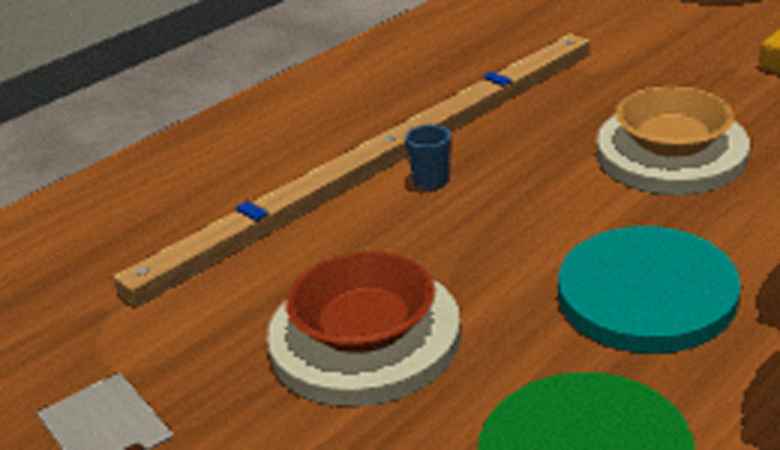

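The crops confirm that both bats are white discs carrying the dishes. The turquoise, green and orange discs are empty. The tabs are at c1 (402,426) and (602,199). The cup lies between the tab lanes.

```bash
cat > m.py <<'E'
from h import *
from scipy.optimize import least_squares
S={n:eyes.snapshot(n) for n in("scene","side")}
off={"scene":(180,130),"side":(100,150)}
def pt(n,p,z): return ray(S[n],off[n][0]+(p[0]-1)/3,off[n][1]+(p[1]-1)/3,z)[:2]
bats={"buff":{"scene":[(45,335),(60,370),(90,393),(140,401),(190,391),(225,365),(243,330)],"side":[(598,138),(607,158),(635,174),(680,180),(720,172),(742,155),(749,140)]},
"red":{"scene":[(348,118),(360,143),(385,158),(430,165),(480,155),(503,138),(510,118)],"side":[(268,325),(278,360),(305,381),(350,389),(410,378),(450,350),(461,318)]}}
for k,d in bats.items():
    P={n:np.array([pt(n,p,.018) for p in v]) for n,v in d.items()}
    for q in (["scene"],["side"],["scene","side"]):
        A=np.vstack([P[n] for n in q]); r=least_squares(lambda c:np.linalg.norm(A-c,axis=1)-.075,A.mean(0)); print(k,q,r.x.round(4),np.abs(r.fun).max().round(4))
T={"a":((402,426),(498,78)),"b":((602,199),(252,211))}
m={}
for k,(p,q) in T.items():
    x,y=pt("scene",p,.024),pt("side",q,.024); m[k]=(x+y)/2; print(k,x.round(4),y.round(4))
d=m["b"]-m["a"];L=np.linalg.norm(d);d/=L
if d[1]<0:d=-d
n=np.array([d[1],-d[0]]); print("yaw",np.arctan2(-d[0],d[1]),"L",L)
for k in m: print("goal",k,(m[k]-.09*n).round(4))
print("cup",pt("scene",(443,245),.05),pt("side",(429,135),.05))
print("scraper tip corners",pt("side",(38,413),0),pt("side",(120,375),0),pt("side",(172,433),0),"handle",ray(S["side"],163,327,.02))
E
python3 m.py
```

```text
buff ['scene'] [ 0.4917 -0.1788] 0.0025
buff ['side'] [ 0.4952 -0.1761] 0.0027
buff ['scene', 'side'] [ 0.4935 -0.1774] 0.0046
red ['scene'] [0.5368 0.1968] 0.0017
red ['side'] [0.5353 0.2062] 0.0016
red ['scene', 'side'] [0.536  0.2017] 0.0064
a [ 0.7105 -0.1736] [ 0.7089 -0.1662]
b [0.7259 0.1518] [0.7231 0.1604]
yaw -0.0454737077552622 L 0.32638028238307454
goal a [ 0.6198 -0.1658]
goal b [0.6346 0.1602]
cup [ 0.654407   -0.00459422] [ 6.54794148e-01 -4.99592906e-04]
scraper tip corners [0.67331913 0.40942572] [0.65994249 0.34818503] [0.57667101 0.36291843] handle [0.47569023 0.42107679 0.02      ]
```

>>> play_rows(rows=[[[0, 0, 0], [0, 0, 0.187], 1], [[40, -40, 0], [0, 0, 0], 1], [[40, -40, 0], [0, 0, 0], 1], [[40, -40, 0], [0, 0, 0], 1], [[40, -40, 0], [0, 0, 0], 1]])

```text
clock: 0.82
tcp_pos: [0.2893, -0.3298, 0.2487]
orientation: [3.138, 0.14, 0.0]
contact_force: [1.4, -0.3, -0.9]
finger_gap: 0.998
finger_force: 0.0
```

>>> play_rows(rows=[[[40, -40, 0], [0, 0, 0], 1], [[40, -40, 0], [0, 0, 0], 1], [[40, -40, 0], [0, 0, 0], 1], [[0, 0, 0], [0, 0, 0], 1], [[0, 0, 0], [0, 0, 0], 1]])

```text
clock: 1.45
tcp_pos: [0.397, -0.2011, 0.2486]
orientation: [3.138, 0.143, -0.001]
contact_force: [0.2, -0.7, 0.5]
finger_gap: 1.0
finger_force: 0.0
```

```bash
python3 - <<'E'
from h import *
o=manip.get_obs(); s=snap("wrist","pics/w1.png")
print(o["tcp_pos"],o["orientation"],o["clock"],o["contact_force"],np.array(s["mount"]).round(3).tolist(),s["mtx"])
E
```

```text
[ 0.39703218 -0.20114661  0.24859447] [ 3.13809022e+00  1.42502073e-01 -8.65068010e-04] 1.45 [ 0.16716218 -0.71697679  0.541283  ] [[-0.0, -0.969, -0.246, 0.067], [1.0, 0.0, -0.001, 0.0], [0.001, -0.246, 0.969, -0.135], [0.0, 0.0, 0.0, 1.0]] [[370.07588027   0.         280.4685901 ]
 [  0.         370.07588027 206.79934284]
 [  0.           0.           1.        ]]
```

View pics/w1.png

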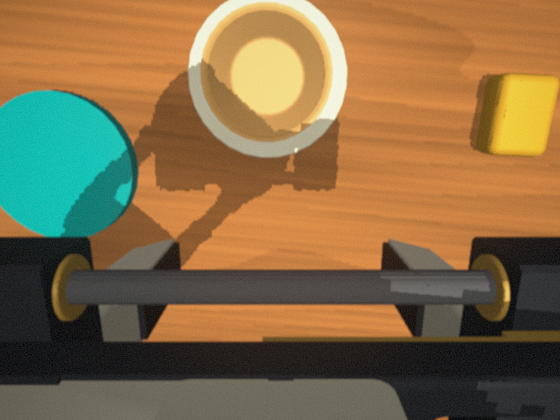

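The wrist view shows the buff bat at about (268,78) with its rim from 190 to 347 across. The turquoise disc is at about (55,163) and the sponge at (515,113).

```bash
cat >> h.py <<'E'
from scipy.spatial.transform import Rotation as Ro
from scipy.optimize import least_squares
def wcam(s,o):
    M=np.array(s["mount"]); Rt=Ro.from_rotvec(o["orientation"]).as_matrix()
    R=Rt@M[:3,:3]; c=Rt@M[:3,3]+o["tcp_pos"]
    return dict(mtx=s["mtx"],R=R.T,t=-R.T@c)
def circ(s,pts,z,r=.075):
    A=np.array([ray(s,u,v,z)[:2] for u,v in pts])
    q=least_squares(lambda c:np.linalg.norm(A-c,axis=1)-r,A.mean(0)); return q.x.round(4),q.fun.round(4)
E
python3 - <<'E'
from h import *
o=manip.get_obs(); s=wcam(eyes.snapshot("wrist"),o)
print(circ(s,[(190,75),(347,75),(268,157),(210,129),(325,131),(197,45),(341,45)],.018))
print(circ(s,[(135,165),(50,90),(55,238),(115,117),(100,223)],.018))
S=eyes.snapshot("scene"); D=eyes.snapshot("side")
for n,p,q in(("turq",(242,187),(316,244)),("green",(259,150),(295,301))): print(n,ray(S,*p,.018),ray(D,*q,.018))
E
```

```text
(array([ 0.4938, -0.1818]), array([-0.0015, -0.0017, -0.0008, -0.0009, -0.0018, -0.0036, -0.0026]))
(array([0.3932, 0.0198]), array([ 0.0017, -0.0038,  0.0026,  0.0023, -0.0057]))
turq [0.39586347 0.01286029 0.018     ] [0.38547045 0.03179086 0.018     ]
green [0.32845853 0.19524733 0.018     ] [0.31554695 0.21584788 0.018     ]
```

>>> play_rows(rows=[[[55, 0, 0], [0, 0, 0], 1], [[55, 0, 0], [0, 0, 0], 1], [[55, 0, 0], [0, 0, 0], 1], [[55, 0, 0], [0, 0, 0], 1], [[0, 0, 0], [0, 0, 0], 1]])

```text
clock: 2.28
tcp_pos: [0.6184, -0.1819, 0.2463]
orientation: [-3.137, -0.141, 0.002]
contact_force: [-1.0, 0.8, -0.1]
finger_gap: 1.001
finger_force: 0.0
```

```bash
python3 - <<'E'
from h import *
import pickle
o=manip.get_obs(); s=snap("wrist","pics/w2.png"); pickle.dump(wcam(s,o),open("w2.pkl","wb")); print(o["tcp_pos"],o["orientation"],o["clock"])
E
```

```text
[ 0.61840999 -0.18186765  0.24632677] [-3.13745504e+00 -1.41258926e-01  2.16957427e-03] 2.275
```

>>> play_rows(rows=[[[-10, -60, 0], [0, 0, 0], 1], [[-10, -60, 0], [0, 0, 0], 1], [[-10, -60, 0], [0, 0, 0], 1], [[-10, -60, 0], [0, 0, 0], 1], [[-10, -60, 0], [0, 0, 0], 1]])

```text
clock: 2.95
tcp_pos: [0.5381, 0.1132, 0.2495]
orientation: [3.138, 0.137, 0.001]
contact_force: [0.3, -0.5, 0.8]
finger_gap: 0.997
finger_force: 0.0
```

>>> play_rows(rows=[[[-10, -60, 0], [0, 0, 0], 1], [[-10, -30, 0], [0, 0, 0], 1], [[0, 0, 0], [0, 0, 0], 1], [[0, 0, 0], [0, 0, 0], 1]])

```text
clock: 3.45
tcp_pos: [0.5117, 0.1993, 0.2491]
orientation: [3.138, 0.139, 0.001]
contact_force: [-0.1, -0.4, 0.2]
finger_gap: 1.001
finger_force: 0.0
```

```bash
python3 - <<'E'
from h import *
import pickle
o=manip.get_obs(); s=snap("wrist","pics/w3.png"); pickle.dump(wcam(s,o),open("w3.pkl","wb")); print(o["tcp_pos"],o["orientation"],o["clock"])
a,b=cv2.imread("pics/w2.png")[:290],cv2.imread("pics/w3.png")[:290]
cv2.imwrite("pics/w23.png",np.vstack([a,b]))
E
```

```text
[0.51166024 0.19933831 0.24911452] [3.13794358e+00 1.38929603e-01 8.98015423e-04] 3.45
```

View pics/w23.png

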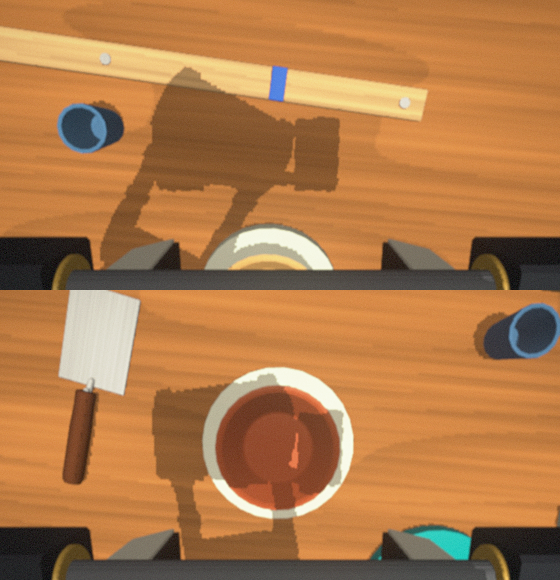

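The top half shows tab a at (278,84), with batten screws at (105,59) and (405,102). The lower half shows the red bat spanning 203–353 by 77–229 in w3 pixels, with the scraper well clear of it on the left.

```bash
python3 - <<'E'
from h import *
import pickle
a,b=[pickle.load(open(f,"rb")) for f in("w2.pkl","w3.pkl")]
ta=np.mean([ray(a,u,v,.024) for u,v in((274,67),(288,68),(270,100),(284,102))],0); print("tab",ta)
p,q=ray(a,105,59,.02),ray(a,405,102,.02); print("screws",p,q,"yaw",np.arctan2(-(p-q)[0],(p-q)[1]))
for e in((0,26),(427,91)),((0,62),(421,121)):
    p,q=[ray(a,*x,.02) for x in e]; print("edge yaw",np.arctan2(-(p-q)[0],(p-q)[1]),p,q)
print("cup",ray(a,83,127,.05),ray(b,534,40,.05))
print("red",circ(b,[(203,152),(353,152),(278,77),(278,229),(225,99),(332,100),(225,205),(332,205)],.018))
E
```

```text
tab [ 0.70938202 -0.17195952  0.024     ]
screws [ 0.71743463 -0.01134972  0.02      ] [ 0.70462975 -0.29119443  0.02      ] yaw -0.045725208587958296
edge yaw -0.052706511271273945 [0.73689486 0.08179327 0.02      ] [ 0.71623038 -0.30991062  0.02      ]
edge yaw -0.04411302983539102 [0.70620276 0.08473845 0.02      ] [ 0.68880749 -0.30933995  0.02      ]
cup [ 0.65680421 -0.00429593  0.05      ] [ 0.65552621 -0.00076269  0.05      ]
red (array([0.5362, 0.2038]), array([-0.0009, -0.0012, -0.0007, -0.    , -0.0007, -0.0008, -0.0017,
       -0.0012]))
```

>>> play_rows(rows=[[[-29, -24, 0], [0, 0, 0], 1], [[-29, -24, 0], [0, 0, 0], 1], [[0, 0, 20], [0, 0, 0.1725], 1], [[0, 0, 20], [0, 0, 0.1725], 1], [[0, 0, 20], [0, 0, 0.1725], 1]])

```text
clock: 4.12
tcp_pos: [0.4502, 0.242, 0.1882]
orientation: [3.067, -0.679, 0.001]
contact_force: [0.0, -1.1, 0.2]
finger_gap: 1.001
finger_force: 0.0
```

>>> play_rows(rows=[[[0, 0, 30], [0, 0, 0], 1], [[0, 0, 30], [0, 0, 0], 1], [[0, 0, 0], [0, 0, 0], 1]])

```text
clock: 4.5
tcp_pos: [0.4489, 0.2417, 0.127]
orientation: [3.067, -0.669, -0.006]
contact_force: [-1.2, -0.2, 0.5]
finger_gap: 1.002
finger_force: 0.0
```

```bash
cat >> h.py <<'E'
def rel(goal,off=.0687,phi=None):
    o=manip.get_obs(); X=Ro.from_rotvec(o["orientation"]).as_matrix(); x,y=X[:2,0],X[:2,1]
    d=np.array(goal)-o["tcp_pos"][:2]
    print("t",round(o["clock"],2),"tcp",np.round(o["tcp_pos"],4),"phi",np.arctan2(x[1],x[0]).round(4),"tilt",X[:2,2].round(4),"goal in tool mm",(d@x*1e3).round(1),(d@y*1e3).round(1),"F",np.round(o["contact_force"],1))
E
python3 -c "
from h import *
rel((.536,.2037)); rel((.6344,.1585))"
```

```text
t 4.5 tcp [0.4489 0.2417 0.127 ] phi -0.4299 tilt [-0.0044 -0.0019] goal in tool mm 95.0 -1.8 F [-1.2 -0.2  0.5]
t 4.5 tcp [0.4489 0.2417 0.127 ] phi -0.4299 tilt [-0.0044 -0.0019] goal in tool mm 203.3 -1.7 F [-1.2 -0.2  0.5]
```

>>> play_rows(rows=[[[0, -2, 35], [0, 0, 0], 1], [[0, 0, 35], [0, 0, 0], 1], [[0, 0, 20], [0, 0, 0], 1], [[0, 0, 8], [0, 0, 0], 1], [[0, 0, 0], [0, 0, 0], 1]])

```text
clock: 5.12
tcp_pos: [0.4512, 0.2451, 0.0314]
orientation: [-3.069, 0.668, -0.001]
contact_force: [-0.5, 1.2, -0.1]
finger_gap: 1.003
finger_force: 0.0
```

```bash
python3 -c "
from h import *
rel((.536,.2037)); rel((.6344,.1585)); snap('side','pics/s2.png')"
```

```text
t 5.12 tcp [0.4512 0.2451 0.0314] phi -0.4284 tilt [0.0009 0.0002] goal in tool mm 94.3 2.4 F [-0.5  1.2 -0.1]
t 5.12 tcp [0.4512 0.2451 0.0314] phi -0.4284 tilt [0.0009 0.0002] goal in tool mm 202.6 2.6 F [-0.5  1.2 -0.1]
```

View pics/s2.png

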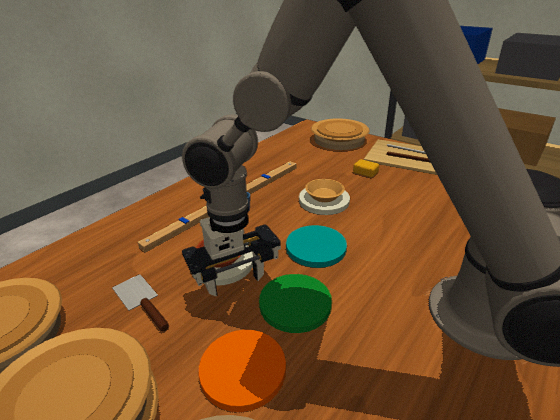

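The side view shows the gripper vertical behind the red bat, with its fingers on the robot side and clear of the green disc and the scraper.

>>> play_rows(rows=[[[5, 2, 3], [0, 0, 0], 1], [[6, 0, 0], [0, 0, 0], 1], [[4, 0, 0], [0, 0, 0], 1], [[3, 0, 0], [0, 0, 0], 1], [[3, 0, 0], [0, 0, 0], 1]])

```text
clock: 5.8
tcp_pos: [0.4689, 0.2346, 0.0277]
orientation: [3.07, -0.667, 0.0]
contact_force: [-0.5, -0.2, 0.2]
finger_gap: 0.999
finger_force: 0.0
```

>>> play_rows(rows=[[[2, 0, 0], [0, 0, 0], 1], [[2, 0, 0], [0, 0, 0], 1], [[2, 0, 0], [0, 0, 0], 1], [[2, 0, 0], [0, 0, 0], 1], [[2, 0, 0], [0, 0, 0], 1]])

```text
clock: 6.42
tcp_pos: [0.4772, 0.2306, 0.0275]
orientation: [3.07, -0.666, -0.002]
contact_force: [-3.8, 2.5, 0.7]
finger_gap: 0.999
finger_force: 2.2
```

```bash
python3 -c "
from h import *
rel((.536,.2037)); rel((.6344,.1585))"
```

```text
t 6.42 tcp [0.4772 0.2306 0.0275] phi -0.4275 tilt [-0.0014 -0.0003] goal in tool mm 64.7 0.1 F [-3.8  2.5  0.7]
t 6.42 tcp [0.4772 0.2306 0.0275] phi -0.4275 tilt [-0.0014 -0.0003] goal in tool mm 173.0 0.4 F [-3.8  2.5  0.7]
```

>>> play_rows(rows=[[[2.5, 0, 0], [0, 0, 0], 1], [[3, 0, 0], [0, 0, 0], 1], [[3.5, 0, 0], [0, 0, 0], 1], [[4, 0, 0], [0, 0, 0], 1], [[4.5, 0, 0], [0, 0, 0], 1]])

```text
clock: 7.05
tcp_pos: [0.494, 0.2231, 0.0276]
orientation: [3.07, -0.667, 0.0]
contact_force: [-3.2, 2.0, -0.1]
finger_gap: 0.999
finger_force: 1.8
```

>>> play_rows(rows=[[[5, 0, 0], [0, 0, 0], 1], [[5, 0, 0], [0, 0, 0], 1], [[5, 0, 0], [0, 0, 0], 1], [[5, 0, 0], [0, 0, 0], 1], [[5, 0, 0], [0, 0, 0], 1]])

```text
clock: 7.68
tcp_pos: [0.5168, 0.2128, 0.0276]
orientation: [3.07, -0.667, -0.0]
contact_force: [-2.6, 0.9, -0.3]
finger_gap: 1.001
finger_force: 1.7
```

>>> play_rows(rows=[[[5, 0, 0], [0, 0, 0], 1], [[5, 0, 0], [0, 0, 0], 1], [[5, 0, 0], [0, 0, 0], 1], [[4, 0, 0], [0, 0, 0], 1], [[4, 0, 0], [0, 0, 0], 1]])

```text
clock: 8.3
tcp_pos: [0.5376, 0.2033, 0.0277]
orientation: [3.07, -0.667, -0.0]
contact_force: [-3.3, 2.2, -0.9]
finger_gap: 1.0
finger_force: 1.7
```

>>> play_rows(rows=[[[4, 0, 0], [0, 0, 0], 1], [[4, 0, 0], [0, 0, 0], 1], [[3, 0, 0], [0, 0, 0], 1], [[2, 0, 0], [0, 0, 0], 1], [[1, 0, 0], [0, 0, 0], 1]])

```text
clock: 8.93
tcp_pos: [0.5502, 0.1975, 0.0277]
orientation: [3.07, -0.667, -0.0]
contact_force: [-2.5, 1.3, -1.0]
finger_gap: 1.002
finger_force: 1.7
```

```bash
python3 -c "
from h import *
rel((.6344,.1585))
o=manip.get_obs(); s=snap('wrist','pics/w4.png'); w=wcam(s,o)
import pickle; pickle.dump(w,open('w4.pkl','wb'))
im=cv2.imread('pics/w4.png'); b=cv2.imread('pics/w3.png')
snap('scene','pics/sc2.png'); snap('side','pics/s3.png')
c=cv2.imread('pics/sc2.png')[130:280,250:420]
cv2.imwrite('pics/v5.png',np.hstack([im[:400,:],cv2.copyMakeBorder(c,0,250,0,0,0)]))"
```

```text
t 8.93 tcp [0.5502 0.1975 0.0277] phi -0.4278 tilt [-0.     -0.0001] goal in tool mm 92.8 0.6 F [-2.5  1.3 -1. ]
```

View pics/v5.png

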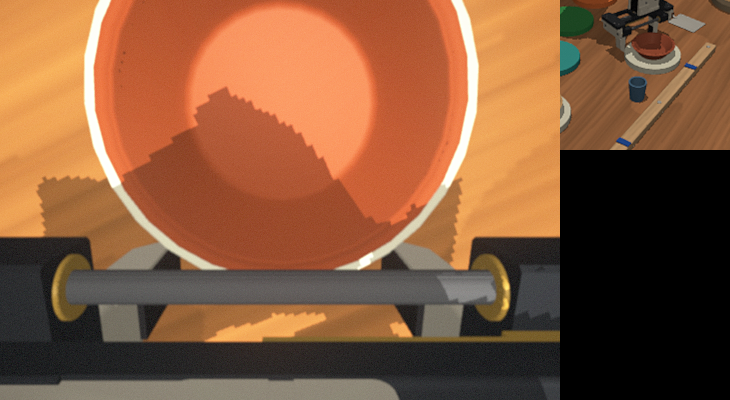

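The bat sits squarely in the fork, with its rim at 85 and 477 in the wrist picture, and the dish is still centred. About 25 mm remain. I'll measure the bat centre relative to the tool.

```bash
python3 -c "
from h import *
import pickle
w=pickle.load(open('w4.pkl','rb'))
c,r=circ(w,[(85,75),(477,75),(118,187),(445,187),(190,258),(368,262),(94,20),(469,20)],.018); print(c,r); rel(c); rel((.6344,.1585))
d=np.array([.6344,.1585])-c; print(d)"
```

```text
[0.615  0.1679] [-0.0017 -0.0021 -0.0018 -0.0018 -0.0007 -0.0001 -0.0025 -0.0025]
t 9.07 tcp [0.5503 0.1975 0.0277] phi -0.4276 tilt [ 0.0003 -0.0002] goal in tool mm 71.2 0.1 F [-2.2  0.7 -1. ]
t 9.07 tcp [0.5503 0.1975 0.0277] phi -0.4276 tilt [ 0.0003 -0.0002] goal in tool mm 92.8 0.6 F [-2.2  0.7 -1. ]
[ 0.0194 -0.0094]
```

>>> play_rows(rows=[[[2.5, 0, 0], [0, 0, 0], 1], [[3.5, 0, 0], [0, 0, 0], 1], [[4, 0.5, 0], [0, 0, 0], 1], [[4, 0, 0], [0, 0, 0], 1], [[3, 0, 0], [0, 0, 0], 1]])

```text
clock: 9.7
tcp_pos: [0.5657, 0.1899, 0.0277]
orientation: [3.07, -0.667, 0.0]
contact_force: [-3.5, 2.2, -0.4]
finger_gap: 1.003
finger_force: 1.8
```

>>> play_rows(rows=[[[2, 0, 0], [0, 0, 0], 1], [[1, 0, 0], [0, 0, 0], 1], [[1, 0, 0], [0, 0, 0], 1]])

```text
clock: 10.07
tcp_pos: [0.569, 0.1884, 0.0277]
orientation: [3.07, -0.667, -0.0]
contact_force: [-3.4, 1.2, -1.3]
finger_gap: 1.001
finger_force: 1.7
```

>>> play_rows(rows=[[[0.8, 0, 0], [0, 0, 0], 1], [[0.8, 0, 0], [0, 0, 0], 1]])

```text
clock: 10.32
tcp_pos: [0.5705, 0.1878, 0.0277]
orientation: [3.07, -0.667, 0.0]
contact_force: [-3.5, 0.1, 0.4]
finger_gap: 0.999
finger_force: 1.7
```

>>> play_rows(rows=[[[0.8, 0, 0], [0, 0, 0], 1], [[0.8, 0, 0], [0, 0, 0], 1]])

```text
clock: 10.58
tcp_pos: [0.572, 0.1871, 0.0277]
orientation: [3.07, -0.667, 0.0]
contact_force: [-3.4, 1.9, 0.1]
finger_gap: 0.999
finger_force: 1.7
```

>>> play_rows(rows=[[[0.8, 0, 0], [0, 0, 0], 1], [[0.8, 0, 0], [0, 0, 0], 1]])

```text
clock: 10.82
tcp_pos: [0.5734, 0.1864, 0.0277]
orientation: [3.07, -0.667, -0.0]
contact_force: [-3.9, 1.4, -0.7]
finger_gap: 1.003
finger_force: 2.2
```

```bash
python3 - <<'E'
from h import *
rel((.6344,.1585))
snap('scene','pics/sc3.png'); s=snap('side','pics/s3.png'); o=manip.get_obs(); snap('wrist','pics/w5.png')
c=cv2.resize(cv2.imread('pics/sc3.png')[150:240,310:420],None,fx=4,fy=4,interpolation=2)
d=cv2.resize(cv2.imread('pics/s3.png')[195:285,160:260],None,fx=3.5,fy=4,interpolation=2)
cv2.imwrite('pics/v6.png',np.hstack([c,d]))
E
```

```text
t 10.82 tcp [0.5734 0.1864 0.0277] phi -0.4277 tilt [-0.0001 -0.0001] goal in tool mm 67.0 0.1 F [-3.9  1.4 -0.7]
```

View pics/v6.png

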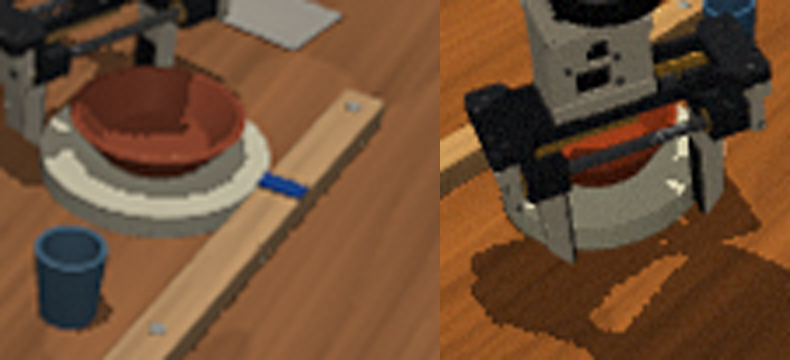

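>>> play_rows(rows=[[[0.8, 0, 0], [0, 0, 0], 1], [[0.8, 0, 0], [0, 0, 0], 1]])

```text
clock: 11.22
tcp_pos: [0.5737, 0.1863, 0.0275]
orientation: [3.07, -0.667, -0.004]
contact_force: [-7.4, 5.0, 2.4]
finger_gap: 0.999
finger_force: 4.0
```

```bash
python3 -c "
from h import *
rel((.6344,.1585));a=[manip.get_obs()['contact_force'] for _ in range(3)];print(a)"
```

```text
t 11.22 tcp [0.5737 0.1863 0.0275] phi -0.4277 tilt [-0.0027  0.0004] goal in tool mm 66.8 0.1 F [-7.4  5.   2.4]
[array([-7.41524729,  4.99712337,  2.41518575]), array([-7.41524729,  4.99712337,  2.41518575]), array([-7.41524729,  4.99712337,  2.41518575])]
```

Contact: the TCP stopped at x=0.5737 while the force rose. I'll back off, rise, and check from above.

>>> play_rows(rows=[[[-3, 0, 0], [0, 0, 0], 1], [[-8, 0, 0], [0, 0, 0], 1], [[-20, 0, 0], [0, 0, 0], 1], [[-20, 0, -30], [0, 0, 0], 1], [[0, 0, -50], [0, 0, 0], 1]])

```text
clock: 11.85
tcp_pos: [0.5264, 0.2072, 0.1072]
orientation: [3.068, -0.665, -0.005]
contact_force: [0.9, -0.2, 0.1]
finger_gap: 1.002
finger_force: 0.0
```

>>> play_rows(rows=[[[0, 0, -55], [0, 0, 0], 1], [[20, 0, -50], [0, 0, 0], 1], [[40, 0, -30], [0, 0, 0], 1], [[0, 0, 0], [0, 0, 0], 1], [[0, 0, 0], [0, 0, 0], 1]])

```text
clock: 12.48
tcp_pos: [0.5823, 0.182, 0.2418]
orientation: [3.069, -0.667, -0.002]
contact_force: [0.0, 0.0, -1.3]
finger_gap: 0.997
finger_force: 0.0
```

```bash
cat > chk.py <<'E'
from h import *
import sys
o=manip.get_obs(); s=snap("wrist",sys.argv[1]); w=wcam(s,o); im=s["image"]
hsv=cv2.cvtColor(im,cv2.COLOR_RGB2HSV); rel((0.6344,.1585))
def blobs(m,amin):
    n,l,st,ce=cv2.connectedComponentsWithStats(m.astype(np.uint8)); return [(i,st[i],ce[i],l==i) for i in range(1,n) if st[i][4]>amin]
H,Sa,V=[hsv[...,i].astype(int) for i in range(3)]
for i,st,ce,_ in blobs((H>105)&(H<125)&(Sa>130)&(V>100),100): print("blue",st,ce,ray(w,*ce,.024)[:2].round(4))
m=(Sa<60)&(V>90); m[235:]=0
for i,st,ce,k in blobs(m,400):
    hull=cv2.convexHull(np.argwhere(k)[:,::-1].astype(np.int32))[:,0]
    hull=[p for p in hull if 3<p[0]<556 and 3<p[1]<230]
    if len(hull)>6:
        c,r=circ(w,hull,.018); print("white",st,c,np.abs(r).max(),r.mean())
E
python3 chk.py pics/w6.png
```

```text
t 12.53 tcp [0.5819 0.1822 0.2414] phi -0.4275 tilt [-0.0024 -0.0005] goal in tool mm 57.6 -0.2 F [ 0.3 -0.9  0.9]
blue [228   5  25  38 497] [239.8832998   23.83299799] [0.7258 0.1558]
white [ 202   36  157  161 5923] [0.6368 0.1582] 0.0017 -0.00095
white [  47  177   79   58 3242] [0.5886 0.383 ] 0.0314 -0.001227272727272727
```

The red bat is on the batten, about 1.7 mm off the tab centre along it. Next is the buff bat.

>>> play_rows(rows=[[[0, 0, 0], [0, 0, -0.178], 1], [[0, 0, 0], [0, 0, -0.178], 1], [[0, 0, 0], [0, 0, -0.178], 1], [[-31.5, 50.3, 0], [0, 0, 0], 1], [[-31.5, 50.3, 0], [0, 0, 0], 1]])

```text
clock: 13.15
tcp_pos: [0.5292, 0.0752, 0.2411]
orientation: [3.137, 0.171, -0.004]
contact_force: [1.8, -1.2, 0.4]
finger_gap: 1.005
finger_force: 0.0
```

>>> play_rows(rows=[[[-31.5, 50.3, 0], [0, 0, 0], 1], [[-31.5, 50.3, 0], [0, 0, 0], 1], [[-31.5, 50.3, 0], [0, 0, 0], 1], [[-31.5, 50.3, 0], [0, 0, 0], 1], [[-31.5, 50.3, 0], [0, 0, 0], 1]])

```text
clock: 13.78
tcp_pos: [0.3995, -0.1918, 0.2419]
orientation: [-3.136, -0.169, 0.002]
contact_force: [1.3, -0.2, 0.1]
finger_gap: 0.997
finger_force: 0.0
```

>>> play_rows(rows=[[[0, 0, 40], [0, 0, 0], 1], [[0, 0, 40], [0, 0, 0], 1], [[0, 0, 30], [0, 0, 0], 1], [[0, 0, 0], [0, 0, 0], 1], [[0, 0, 0], [0, 0, 0], 1]])

```text
clock: 14.4
tcp_pos: [0.4014, -0.1912, 0.1334]
orientation: [3.137, 0.168, 0.001]
contact_force: [0.4, -0.4, 0.1]
finger_gap: 1.001
finger_force: 0.0
```

```bash
python3 -c "
from h import *
rel((.494,-.1815)); rel((.6200,-.168))"; python3 chk.py pics/w7.png
```

```text
t 14.4 tcp [ 0.4014 -0.1912  0.1334] phi 0.107 tilt [ 0.0004 -0.0004] goal in tool mm 93.1 0.2 F [ 0.4 -0.4  0.1]
t 14.4 tcp [ 0.4014 -0.1912  0.1334] phi 0.107 tilt [ 0.0004 -0.0004] goal in tool mm 219.8 0.2 F [ 0.4 -0.4  0.1]
t 14.45 tcp [ 0.4017 -0.1915  0.1337] phi 0.1069 tilt [ 0.0015 -0.0011] goal in tool mm 268.7 -323.2 F [ 0.2  0.4 -0.1]
white [ 162    0  233  184 7651] [ 0.4949 -0.1798] 0.0018 -0.0007261904761904762
```

>>> play_rows(rows=[[[0, -1, 40], [0, 0, 0], 1], [[0, 0, 35], [0, 0, 0], 1], [[0, 0, 22], [0, 0, 0], 1], [[0, 0, 8], [0, 0, 0], 1], [[0, 0, 0], [0, 0, 0], 1]])

```text
clock: 15.08
tcp_pos: [0.4015, -0.1907, 0.0283]
orientation: [3.136, 0.167, 0.001]
contact_force: [0.3, -0.2, 0.4]
finger_gap: 0.999
finger_force: 0.0
```

>>> play_rows(rows=[[[5, 0, 0], [0, 0, 0], 1], [[6, 0, 0], [0, 0, 0], 1], [[4, 0, 0], [0, 0, 0], 1], [[3, 0, 0], [0, 0, 0], 1], [[2, 0, 0], [0, 0, 0], 1]])

```text
clock: 15.7
tcp_pos: [0.4211, -0.1883, 0.0277]
orientation: [3.137, 0.167, -0.0]
contact_force: [-0.5, -0.9, -0.1]
finger_gap: 1.001
finger_force: 0.0
```

```bash
python3 -c "
from h import *
rel((.494,-.1805)); rel((.6200,-.168))"
```

```text
t 15.7 tcp [ 0.4211 -0.1883  0.0277] phi 0.1065 tilt [-0.     -0.0001] goal in tool mm 73.3 -0.0 F [-0.5 -0.9 -0.1]
t 15.7 tcp [ 0.4211 -0.1883  0.0277] phi 0.1065 tilt [-0.     -0.0001] goal in tool mm 199.9 1.0 F [-0.5 -0.9 -0.1]
```

>>> play_rows(rows=[[[2, 0, 0], [0, 0, 0], 1], [[2, 0, 0], [0, 0, 0], 1], [[2, 0, 0], [0, 0, 0], 1], [[2, 0, 0], [0, 0, 0], 1], [[2, 0, 0], [0, 0, 0], 1]])

```text
clock: 16.32
tcp_pos: [0.4293, -0.1867, 0.0274]
orientation: [-3.135, -0.167, 0.005]
contact_force: [-6.1, -0.3, 2.7]
finger_gap: 0.995
finger_force: 2.9
```

>>> play_rows(rows=[[[2.5, 0, 0], [0, 0, 0], 1], [[3, 0, 0], [0, 0, 0], 1], [[3.5, 0, 0], [0, 0, 0], 1], [[4, 0, 0], [0, 0, 0], 1], [[4.5, 0, 0], [0, 0, 0], 1]])

```text
clock: 16.95
tcp_pos: [0.4467, -0.1849, 0.0274]
orientation: [-3.136, -0.167, 0.006]
contact_force: [-5.7, -1.1, 2.5]
finger_gap: 0.998
finger_force: 2.9
```

>>> play_rows(rows=[[[5, 0.1, 0], [0, 0, 0], 1], [[5, 0.1, 0], [0, 0, 0], 1], [[5, 0.1, 0], [0, 0, 0], 1], [[5, 0.1, 0], [0, 0, 0], 1], [[5, 0.1, 0], [0, 0, 0], 1]])

```text
clock: 17.58
tcp_pos: [0.4716, -0.1828, 0.0274]
orientation: [-3.136, -0.167, 0.006]
contact_force: [-6.2, 0.4, 3.3]
finger_gap: 1.0
finger_force: 3.0
```

>>> play_rows(rows=[[[5, 0.1, 0], [0, 0, 0], 1], [[5, 0.1, 0], [0, 0, 0], 1], [[5, 0.1, 0], [0, 0, 0], 1], [[5, 0, 0], [0, 0, 0], 1], [[5, 0, 0], [0, 0, 0], 1]])

```text
clock: 18.2
tcp_pos: [0.4965, -0.1805, 0.0274]
orientation: [-3.136, -0.167, 0.006]
contact_force: [-6.6, -0.6, 3.0]
finger_gap: 1.001
finger_force: 3.1
```

>>> play_rows(rows=[[[5, 0, 0], [0, 0, 0], 1], [[5, 0, 0], [0, 0, 0], 1], [[4, 0, 0], [0, 0, 0], 1], [[3, 0, 0], [0, 0, 0], 1], [[2, 0, 0], [0, 0, 0], 1]])

```text
clock: 18.82
tcp_pos: [0.5153, -0.1786, 0.0273]
orientation: [-3.136, -0.167, 0.006]
contact_force: [-6.4, -1.0, 3.4]
finger_gap: 0.999
finger_force: 3.3
```

```bash
python3 -c "
from h import *
rel((.6200,-.168))"; python3 chk.py pics/w8.png
```

```text
t 18.82 tcp [ 0.5153 -0.1786  0.0273] phi 0.1064 tilt [-0.0041  0.0012] goal in tool mm 105.2 0.6 F [-6.4 -1.   3.4]
t 18.88 tcp [ 0.5156 -0.1786  0.0274] phi 0.1063 tilt [-0.0036  0.0011] goal in tool mm 153.9 -322.6 F [-5.5 -0.6  3.4]
white [  83    0   78  235 1961] [ 0.5841 -0.1727] 0.0004 -2e-05
white [ 401    0   78  235 2030] [ 0.5837 -0.1698] 0.0003 2.2587545260114674e-21
```

>>> play_rows(rows=[[[3, 0, 0], [0, 0, 0], 1], [[4, 0, 0], [0, 0, 0], 1], [[4, 0.3, 0], [0, 0, 0], 1], [[4, 0.3, 0], [0, 0, 0], 1], [[4, 0, 0], [0, 0, 0], 1]])

```text
clock: 19.5
tcp_pos: [0.5342, -0.1771, 0.0273]
orientation: [-3.136, -0.167, 0.007]
contact_force: [-7.2, -0.6, 3.1]
finger_gap: 1.0
finger_force: 3.4
```

>>> play_rows(rows=[[[4, 0, 0], [0, 0, 0], 1], [[4, 0, 0], [0, 0, 0], 1], [[3, 0, 0], [0, 0, 0], 1], [[2, 0, 0], [0, 0, 0], 1], [[1, 0, 0], [0, 0, 0], 1]])

```text
clock: 20.12
tcp_pos: [0.5482, -0.1757, 0.0274]
orientation: [-3.136, -0.167, 0.006]
contact_force: [-6.2, -0.9, 3.4]
finger_gap: 1.003
finger_force: 3.5
```

>>> play_rows(rows=[[[0.8, 0, 0], [0, 0, 0], 1], [[0.8, 0, 0], [0, 0, 0], 1]])

```text
clock: 20.38
tcp_pos: [0.5497, -0.1756, 0.0273]
orientation: [-3.136, -0.167, 0.007]
contact_force: [-7.0, -1.3, 3.9]
finger_gap: 0.999
finger_force: 3.4
```

>>> play_rows(rows=[[[0.8, 0, 0], [0, 0, 0], 1], [[0.8, 0, 0], [0, 0, 0], 1]])

```text
clock: 20.62
tcp_pos: [0.5512, -0.1754, 0.0274]
orientation: [-3.136, -0.167, 0.007]
contact_force: [-7.9, -0.8, 3.1]
finger_gap: 1.005
finger_force: 3.4
```

>>> play_rows(rows=[[[0.8, 0, 0], [0, 0, 0], 1], [[0.8, 0, 0], [0, 0, 0], 1]])

```text
clock: 20.88
tcp_pos: [0.5522, -0.1753, 0.0273]
orientation: [-3.136, -0.167, 0.009]
contact_force: [-10.1, -2.0, 5.0]
finger_gap: 0.997
finger_force: 5.0
```

>>> play_rows(rows=[[[0.8, 0, 0], [0, 0, 0], 1], [[0.8, 0, 0], [0, 0, 0], 1]])

```text
clock: 21.12
tcp_pos: [0.5524, -0.1752, 0.0272]
orientation: [-3.135, -0.167, 0.014]
contact_force: [-14.8, -4.4, 9.1]
finger_gap: 0.998
finger_force: 7.5
```

Contact again at x=0.5523. I'll back off, rise and check.

>>> play_rows(rows=[[[-3, 0, 0], [0, 0, 0], 1], [[-8, 0, 0], [0, 0, 0], 1], [[-20, 0, 0], [0, 0, 0], 1], [[-20, 0, -30], [0, 0, 0], 1], [[0, 0, -50], [0, 0, 0], 1]])

```text
clock: 21.75
tcp_pos: [0.5033, -0.1803, 0.107]
orientation: [-3.135, -0.165, 0.006]
contact_force: [0.8, -1.0, 0.4]
finger_gap: 1.0
finger_force: 0.0
```

>>> play_rows(rows=[[[0, 0, -55], [0, 0, 0], 1], [[20, 0, -50], [0, 0, 0], 1], [[40, 0, -30], [0, 0, 0], 1], [[0, 0, 0], [0, 0, 0], 1], [[0, 0, 0], [0, 0, 0], 1]])

```text
clock: 22.38
tcp_pos: [0.5642, -0.1741, 0.2414]
orientation: [-3.136, -0.167, 0.003]
contact_force: [0.4, 0.7, 0.1]
finger_gap: 1.002
finger_force: 0.0
```

```bash
python3 chk.py pics/w9.png; python3 - <<'E'
from h import *
snap('scene','pics/sc9.png')
a=cv2.imread('pics/w9.png')[:240]; b=cv2.imread('pics/w6.png')[:240]
c=cv2.resize(cv2.imread('pics/sc9.png')[130:320,180:420],None,fx=2,fy=2,interpolation=2)
t=np.vstack([a,b])[:, 100:400]; h=cv2.copyMakeBorder(c,0,100,0,0,0)
cv2.imwrite('pics/v10.png',np.hstack([t,h]))
E
```

```text
t 22.43 tcp [ 0.5638 -0.1741  0.2411] phi 0.1061 tilt [-0.0031  0.0012] goal in tool mm 105.4 -323.3 F [-0.2 -0.1  0.3]
blue [286   0  19  38 501] [294.62075848  18.54690619] [ 0.7101 -0.1705]
white [   0   23   23  110 1681] [0.6365 0.1483] 0.0006 -7.142857142857158e-06
white [ 203   33  157  167 5834] [ 0.6212 -0.168 ] 0.0046 -0.0009811320754716981
```

View pics/v10.png

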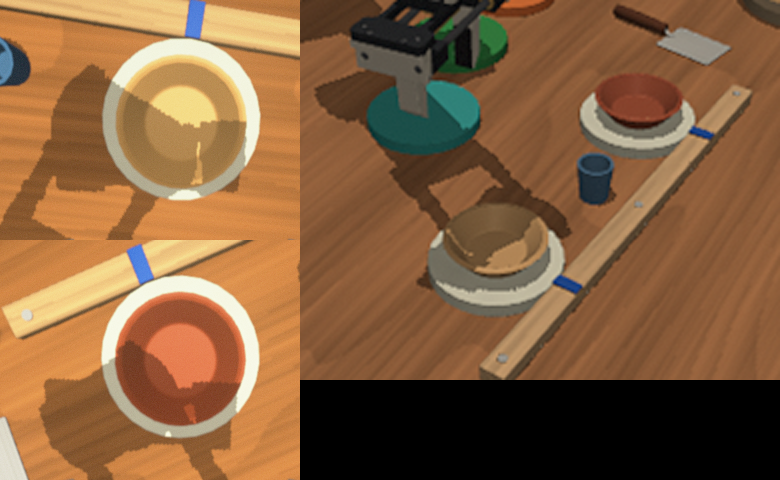

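The last view shows both bats against the batten opposite their tabs (bats at about (182,118) and (182,356)). The dishes are centred, the cup and scraper are unmoved, and the arm is clear.

```bash
python3 -c "
from bench import ticket
print(ticket.hand_in())"
```

```text
the job is handed in; nothing more can be done
None
```

I pushed both bats until the contact force showed them touching the batten, each within about 2 mm of its blue tab's centre. In the last camera view the dishes were centred on their bats and the cup and scraper had not moved; the sponge was outside that view. I handed the job in at about 22 s on the robot clock.

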